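# Open the latched gate of the nozzle guard

### The arm

A 7-joint arm with a two-finger parallel gripper is mounted at the origin on the work surface. World frame = base frame: x ahead of the robot, y to its left, z up, the work surface at z = 0. Lengths are in m, angles in degrees, forces in N, time in s.
With the tool pointing down it reaches from about 0.35 to 0.9 m from the base axis. Payload 19.9 kg.
Tool frame: the origin (TCP) lies midway between the tips of the shut fingers; the grasp point (between the pads) lies 19 mm behind it (manip.hold_point_z is the distance from the TCP to the grasp point, in m); z points along the fingers, y is the line along which they close (so a half turn about z gives the same grasp; the last joint's range is limited). The gripper opens to 85 mm and grips with 20 to 120 N. Pads are 22 mm wide; open, the fingers measure 114 mm over their backs; the gripper's body (76 mm by 85 mm) begins 54 mm behind the grasp point. The pads swing forward as they close: fully open they stand 13 mm farther back than shut.
Start: joints at [-67.065, 23.915, -0.59, 92.452, 0.269, 63.638, -3.037], TCP at [0.267, 0.565, 0.231] pointing down, gripper open.
Joint ranges: [-161.28, 161.28], [-22.2, 115.67], [-73.04, 71.86], [3.21, 147.25], [-68.34, 248.33], [10.77, 114.83], [-161.83, 161.83]. Speed limits (degrees/s): [108.29, 108.29, 136.94, 136.94, 172.46, 172.46, 172.46].

### API

Orientations are given as a 3x3 rotation matrix whose columns are the frame's x, y, z axes.
In Python, from rig import manip gives the robot as it stands.
- The arm moves only by the tool servo_tool, never from a script. Its argument "moves" is text: rows parted by semicolons, each of 7 numbers parted by spaces: the turn, a rotation vector about the tool's x, y, z in units of 6 degrees (1.0 is 6 degrees), then the shift along the tool's x, y, z in units of 40 mm (1.0 is 40 mm), then the finger opening in mm, from 0 to 85.4. A call has 1 to 5 rows; each row shifts and turns the commanded pose from where the row before left it, along the tool's axes as they then stand; what a row does not reach is not made up. A row lasts 1/10 s, in which the tool goes at most 50 mm and 8.59 degrees, less where a joint would pass 70% of its speed; a pose out of reach is approached as far as the arm can. A call is refused whole if a number of a shift passes 1 or a number of a turn 1, either way. A call with a gripper value outside its range is refused whole. The fingers move at their own pace and stop on an object; "grip_force" is the grip in N (left out, the last holds). Time passes only in rows, so rows that do not move let the fingers close. It gives the time, the measured TCP pose, the force, the opening and the grip force at its end, in the units of the state.
- manip.get_state(): the state, without advancing time (a new reading comes with each control period).
- manip.snapshot(name): name is "scene" or "top"; returns a dict with "img" (480x640x3 uint8, red, green, blue), "intrinsics" (3x3 intrinsics, pixels), "view" (4x4, takes a point from world to camera coordinates). Camera axes: x right, y up, looking along -z (the intrinsics and any distortion apply to the point x, -y, -z); pixel columns grow to the right and rows downward; lengths in m; the calibration is good to about 2 mm. A picture is of the moment at which its call begins. There is no depth.
- manip.job_done(): hands the job in; it is judged then, once.
The state is a dict: "t": time; "joint_pos": joint angles; "joint_vel": joint speeds; "joint_efforts": joint torques, N m; "tcp_pos": TCP position; "tool_rot": TCP orientation; "force": force on the tool from outside, world axes, zero at the start; "torque": the same for the moment, N m; "finger_gap": opening from 0.0 (shut) to 1.0 (fully open); "gripper_force": force on a finger pad.
Only numpy, scipy, OpenCV 4.12 (cv2) and the standard library are available. Lean on these libraries where they do the work, as an engineer would, in place of code of your own. Each camera call takes 0.05 s, during which the arm holds its last target. There are 200 camera calls.

### The job

The dispensing nozzle is due for a tip change: open the gate of the clear guard that has the nozzle standing inside it. Take the upright tab of that gate's latch bar, lift the bar out of its catch, swing the gate towards the robot until it stands open by 70 degrees or so, and let go so that the bar drops back level and the gate stays where it is. Leave the other guard, the one with the white tub in it, latched as it is.

Things in the scene. Friction and masses are not known exactly. Their poses are not given: they have to be found in the camera images.
- nozzle_guard: Fixed guard, clear panels in a steel frame, 200 deep (x), 206 wide (y), 152 high, open top; a nozzle on a post inside, 212 high, over 80 behind the gate. Its twin, beside it on either side, holds a white tub. Origin: centre of underside, front to -x. Front: gate 160 wide, 10 thick, top edge at height 150, vertical hinge line at its left edge, x -90, y +88. All mm.
- latch_tab (a point): Grip point on the nozzle guard's latch bar: a flat upright dark steel tab, 22 mm wide along the gate, 10 thick across it, top 205 above the bench (gate's top 150). Point: mid-tab, 15 under its top. Axes: x square to the gate, into the guard; y along it to the hinge; z up; they move with gate and bar. Bar level: bar pivot at y +100, z -55; gate's hinge line at x +15, y +123.
- latch (a joint): Tilt (rad) of that dark steel bar, 185 x 14 x 8 mm, on the gate's front, pivoted at the hinge side: 0 level, max 0.6. Free end lies in a U catch on the right post; lip 16 mm above the bar's underside blocks the gate; clear above 0.11. At 0.25 the grip point is 23 mm higher and 17 mm nearer the hinge. 90 g; falls back level when let go, gate open or shut.
- gate (a joint): Opening (rad) of that gate: 0 shut, grows as it swings towards the robot, clockwise from above, max 1.75. About 0.5 kg; turns freely once the bar is clear and stays where it is left (hinge friction about 0.05 N m).
- spare_latch (a joint): Tilt (rad) of the same latch bar on the twin guard with the white tub: 0 level in its catch, grows as it is lifted. To be left alone.

How it is judged (in metres and radians):
On the way:
1. the nozzle guard's latch bar is lifted clear of its catch while the gate is still shut (value of joint latch above 0.11 rad and value of joint gate below 0.15 rad), for 0.05 s.
At the end, for the whole second after the job is handed in: The nozzle guard's gate stands still, open by at least 1.0 rad (57 degrees), its latch bar has dropped back level (within 0.05 rad), and the other guard's bar is still level in its catch (within 0.05 rad) (value of joint gate above 1 rad and velocity of joint gate between -0.05 and 0.05 rad/s and value of joint each of latch, spare_latch below 0.05 rad); the robot touches nothing.
It fails at once if the other guard's latch bar is lifted out of its catch (above 0.1 rad) (value of joint spare_latch above 0.1 rad).
It also fails if it takes over 38 s, if anything falls off the work surface, if the arm or the gripper's body presses on something with over 40 N, if the wrist force passes 120 N, or if a joint passes its speed limit or range.

## Working session

There is one attempt and no reset: what is moved stays moved. The work goes in short steps, Python scripts to look and compute and a tool call to move; the robot and the scene stay as the last step left them, time stands still between calls to the robot, and variables do not carry over. Pictures are saved under pics/ and viewed, at most 10 in all, crops included, and the job is handed in when it is done.

Besides the shell and the picture viewer there is one more tool, called as name(argument=value, ...) on one line, values as JSON. servo_tool: Moves the arm, as the interface text tells. Its arguments: {"type":"object","properties":{"moves":{"type":"string"},"grip_force":{"type":"number"}},"required":["moves"]}

```bash
ls; mkdir -p pics; python3 - <<'E'
from rig import manip
import cv2,numpy as np
for n in("scene","top"):
    s=manip.snapshot(n); cv2.imwrite(f"pics/{n}0.png",s["img"][:,:,::-1]); np.savez(f"pics/{n}0.npz",K=s["intrinsics"],V=s["view"])
    print(n,s["intrinsics"].round(1).tolist(),s["view"].round(3).tolist())
print(manip.hold_point_z); st=manip.get_state(); print(st["t"],st["tool_rot"],st["force"])
E
```

```text
pics
scene [[603.2, 0.0, 324.3], [0.0, 603.2, 237.4], [0.0, 0.0, 1.0]] [[0.508, 0.861, 0.01, -0.339], [-0.521, 0.298, 0.8, 0.235], [0.686, -0.411, 0.6, -1.602], [0.0, 0.0, 0.0, 1.0]]
top [[479.1, 0.0, 321.7], [0.0, 479.1, 239.3], [0.0, 0.0, 1.0]] [[0.028, -0.999, -0.021, 0.002], [0.989, 0.024, 0.147, -0.659], [-0.146, -0.025, 0.989, -0.797], [0.0, 0.0, 0.0, 1.0]]
0.0187
0.1 [[-9.04008331e-01  4.27514663e-01 -3.88268943e-04]
 [ 4.27514830e-01  9.04007741e-01 -1.03667696e-03]
 [-9.21964727e-05 -1.10315534e-03 -9.99999387e-01]] [-0.1674995  -0.26521865  0.18412178]
```

View pics/scene0.png

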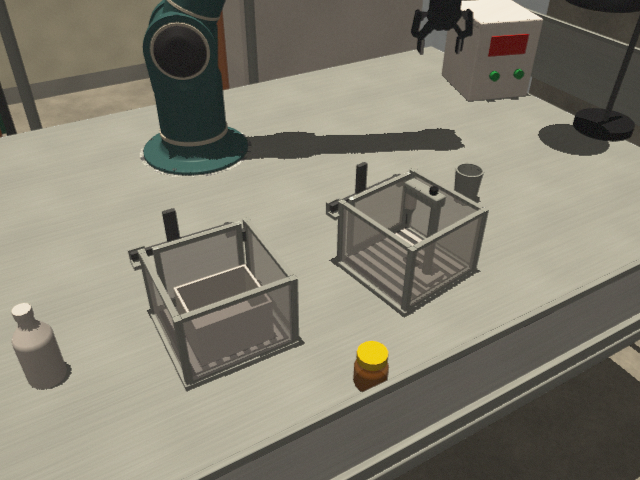

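View pics/top0.png

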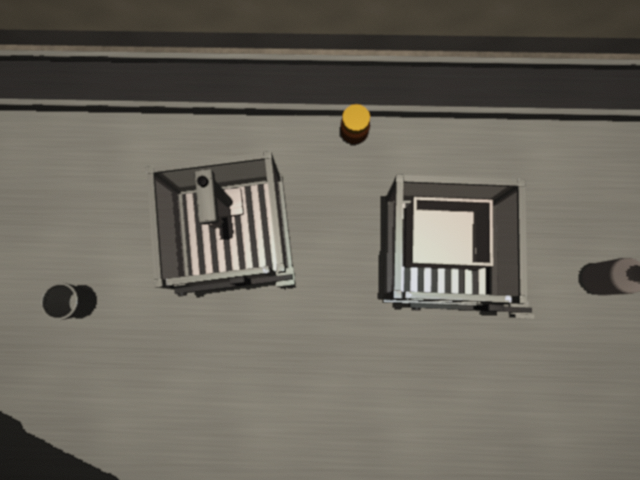

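The nozzle guard is on the left (+y) in the top view, about (225,220), and on the right in the scene view, about (410,240). Its tab is near scene (361,178). Next I'll enlarge both areas.

```bash
python3 - <<'E'
import cv2,numpy as np
a=cv2.imread("pics/scene0.png")[150:310,320:500]; b=cv2.imread("pics/top0.png")[145:305,140:310]
cv2.imwrite("pics/c1.png",cv2.resize(np.clip(a*1.3,0,255).astype(np.uint8),None,fx=3.7,fy=3.7,interpolation=2))
cv2.imwrite("pics/c2.png",cv2.resize(np.clip(b*1.8,0,255).astype(np.uint8),None,fx=3.7,fy=3.7,interpolation=2))
E
```

```text
(no output)
```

View pics/c1.png

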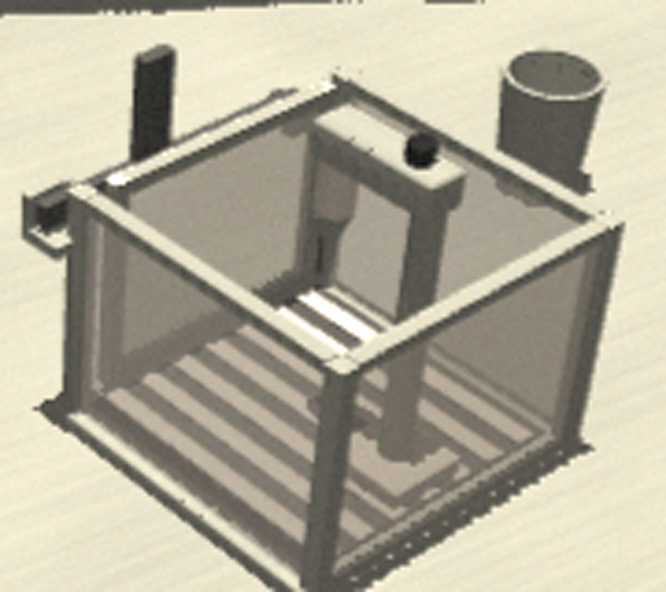

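View pics/c2.png

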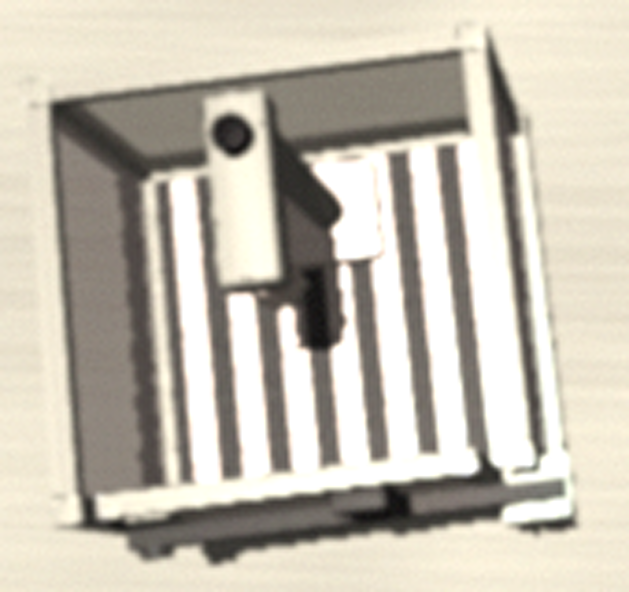

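The enlarged crops give the guard's top corners. In c1 they are left (72,188), far (338,75), right (620,222) and near (338,365). In c2 they are back-left (32,88), back-right (485,28) and front-left (55,522). The tab top is near c1 (155,50). Now I'll fit the guard pose to these.

```bash
cat > h.py <<'E'
import numpy as np
C={n:np.load(f"pics/{n}0.npz") for n in("scene","top")}
def proj(n,P):
    P=np.atleast_2d(P); p=P@C[n]["V"][:3,:3].T+C[n]["V"][:3,3]; p=p*[1,-1,-1]; q=p@C[n]["K"].T; return q[:,:2]/q[:,2:]
def Rz(a): c,s=np.cos(a),np.sin(a); return np.array([[c,-s,0],[s,c,0],[0,0,1]])
E
python3 - <<'E'
from h import *
from scipy.optimize import least_squares
L=[("scene",(72,188),(-.1,-.103,.152)),("scene",(338,75),(-.1,.103,.152)),("scene",(620,222),(.1,.103,.152)),("scene",(338,365),(.1,-.103,.152)),
("top",(32,88),(.1,.103,.152)),("top",(485,28),(.1,-.103,.152)),("top",(55,522),(-.1,.103,.152)),("scene",(155,50),(-.105,-.035,.205))]
off={"scene":(320,150),"top":(140,145)}
def f(v,full=0):
    r=[]
    for n,u,l in L:
        P=Rz(v[2])@np.array(l)+[v[0],v[1],0]; r.append(proj(n,P)[0]-((np.array(u)+.5)/3.7-.5+off[n]))
    return np.array(r) if full else np.ravel(r)
s=least_squares(f,[.6,.25,.1],loss="soft_l1"); v=s.x
print(v,np.degrees(v[2])); print(f(v,1).round(1))
W=lambda l:Rz(v[2])@np.array(l)+[v[0],v[1],0]
print("tab",W((-.105,-.035,.19)),"hinge",W((-.09,.088,.19)))
for n in off: print(n,((proj(n,[W((-.105,-.035,.205)),W((-.105,-.046,.205)),W((-.105,-.024,.205)),W((-.105,-.035,.15))])-off[n]+.5)*3.7).round())
E
```

```text
[0.67031186 0.18448525 0.14932639] 8.555771708209198
[[-4.7 -0.7]
 [ 0.3 -4.3]
 [ 1.8 -1.1]
 [-0.2  3. ]
 [-2.7 -2.2]
 [ 2.9 -1.9]
 [-0.3  5.5]
 [-0.7 -0.3]]
tab [0.57168738 0.13425368 0.19      ] hinge [0.56822149 0.25811646 0.19      ]
scene [[153.  50.]
 [137.  56.]
 [169.  43.]
 [148. 141.]]
top [[361. 506.]
 [389. 503.]
 [332. 510.]
 [387. 514.]]
```

```bash
python3 - <<'E'
from h import *
from scipy.optimize import least_squares
off={"scene":(320,150),"top":(140,145)}
L=[("scene",(72,188),(0,-1)),("scene",(338,75),(0,1)),("scene",(620,222),(1,1)),("scene",(338,365),(1,-1)),
("top",(32,88),(1,1)),("top",(485,28),(1,-1)),("top",(55,522),(0,1))]
def f(v,full=0):
    r=[]
    for n,u,l in L:
        P=Rz(v[2])@np.array([v[3+l[0]],l[1]*v[5],.152])+[v[0],v[1],0]; r.append(proj(n,P)[0]-((np.array(u)+.5)/3.7-.5+off[n]))
    r.append(proj("scene",Rz(v[2])@np.array((-.105,-.035,.205))+[v[0],v[1],0])[0]-((np.array((154,51))+.5)/3.7-.5+off["scene"]))
    return np.array(r) if full else np.ravel(r)
s=least_squares(f,[.67,.18,.15,-.1,.1,.103],loss="soft_l1"); v=s.x
print(v,np.degrees(v[2])); print(f(v,1).round(1))
W=lambda l:Rz(v[2])@np.array(l)+[v[0],v[1],0]
print("tab",W((-.105,-.035,.19)),"hinge",W((-.09,.088,.19)))
for n in off: print(n,((proj(n,[W((-.105,-.035,.205)),W((-.105,-.046,.205)),W((-.105,-.024,.205)),W((-.105,-.035,.15))])-off[n]+.5)*3.7).round())
# direct triangulation of common points
for a,b in [((338,75),(55,522)),((620,222),(32,88)),((338,365),(485,28))]:
    Ps=[C[n]["K"]@np.diag([1,-1,-1])@C[n]["V"][:3] for n in ("scene","top")]
    import cv2
    q=[((np.array(u)+.5)/3.7-.5+off[n]).reshape(2,1) for n,u in(("scene",a),("top",b))]
    X=cv2.triangulatePoints(Ps[0],Ps[1],*q); print((X[:3]/X[3]).ravel().round(4))
E
```

```text
[ 0.67117127  0.1853055   0.14707372 -0.09331197  0.09592435  0.09867601] 8.426703402493478
[[-0.   0. ]
 [ 1.9 -2.2]
 [-0.8 -1.1]
 [ 0.4  0.9]
 [-0.2 -0.7]
 [ 0.1  0.5]
 [ 1.6  0.1]
 [ 0.3 -0.5]]
tab [0.57243388 0.13529622 0.19      ] hinge [0.56924702 0.25916649 0.19      ]
scene [[155.  50.]
 [139.  56.]
 [171.  43.]
 [151. 141.]]
top [[358. 504.]
 [387. 501.]
 [330. 508.]
 [384. 513.]]
[0.5626 0.2698 0.1465]
[0.7518 0.2986 0.1489]
[0.7803 0.1013 0.1541]
```

The refined fit has residuals under 2 px and triangulated heights of about 150 mm. It puts the tab at (0.572, 0.135, 0.190), the hinge at (0.569, 0.259) and the yaw at 8.4°. Next I'll write a helper that gives row numbers for a pose target.

```bash
cat >> h.py <<'E'
from scipy.spatial.transform import Rotation as Ro, Slerp
YAW=np.radians(8.43); HINGE=np.array([.5692,.2592,0]); GRASP=.0187
def pose(tilt=0,gate=0,dz=0,yaw=YAW):
    """TCP pose for the tab held at latch tilt / gate angle, dz above it"""
    G=Rz(yaw-gate); T=Ro.from_euler('x',-tilt).as_matrix()   # +y is the hinge side, free end (-y) rises
    piv=np.array([-.015,-.023,.135]); p=HINGE+G@(piv+T@np.array([0,-.1,.055+dz]))
    R=G@T@np.array([[0,1,0],[1,0,0],[0,0,-1.]])  # tool y = gate x, z down
    R[:,0]*=1
    return p-GRASP*-1*R[:,2],R
def rows(p0,R0,p1,R1,n):
    S=Slerp([0,1],Ro.from_matrix([R0,R1])); out=[]; P,R=p0,R0
    for k in range(1,n+1):
        Pn=p0+(p1-p0)*k/n; Rn=S(k/n).as_matrix()
        out.append(np.r_[np.degrees(Ro.from_matrix(R.T@Rn).as_rotvec())/6,R.T@(Pn-P)/.04]); P,R=Pn,Rn
    return out
def show(r):
    print("; ".join(" ".join(f"{x:.2f}" for x in q) for q in r))
E
python3 - <<'E'
from h import *
from rig import manip
s=manip.get_state()
p,R=pose(dz=.065); print(p,R.round(3),pose(.25)[0]-pose(0)[0]); print(pose(gate=1.25)[0],np.linalg.det(R))
show(rows(s["tcp_pos"],s["tool_rot"],p,R,15))
E
```

```text
[0.57239399 0.13532991 0.2363    ] [[-0.147  0.989  0.   ]
 [ 0.989  0.147  0.   ]
 [ 0.     0.    -1.   ]] [-0.00177234  0.0119589   0.02361192]
[0.45265633 0.21710995 0.1713    ] 1.0
-0.00 0.00 0.63 -0.77 -0.43 -0.01; -0.00 0.00 0.63 -0.79 -0.38 -0.01; -0.00 0.00 0.63 -0.82 -0.33 -0.01; -0.00 0.00 0.63 -0.84 -0.27 -0.01; -0.00 0.00 0.63 -0.85 -0.22 -0.01; -0.00 0.00 0.63 -0.86 -0.16 -0.01; -0.00 0.00 0.63 -0.87 -0.10 -0.01; -0.00 0.00 0.63 -0.88 -0.05 -0.01; -0.00 0.00 0.63 -0.88 0.01 -0.01; -0.00 0.00 0.63 -0.88 0.07 -0.01; -0.00 0.00 0.63 -0.87 0.13 -0.01; -0.00 0.00 0.63 -0.86 0.18 -0.01; -0.00 0.00 0.63 -0.85 0.24 -0.01; -0.00 0.00 0.63 -0.83 0.29 -0.01; -0.00 0.00 0.63 -0.81 0.35 -0.01
```

servo_tool(moves="0 0 0.63 -0.77 -0.43 0 50; 0 0 0.63 -0.79 -0.38 0 50; 0 0 0.63 -0.82 -0.33 0 50; 0 0 0.63 -0.84 -0.27 0 50; 0 0 0.63 -0.85 -0.22 0 50", grip_force=50)

```text
t: 0.6
tcp_pos: [0.3696, 0.4199, 0.2311]
tool_rot: [[-0.715, 0.699, -0.0], [0.699, 0.715, -0.0], [-0.0, -0.0, -1.0]]
force: [1.4, 1.5, -1.1]
finger_gap: 0.583
gripper_force: 0.0
```

servo_tool(moves="0 0 0.63 -0.86 -0.16 -0.1 50; 0 0 0.63 -0.87 -0.1 0 50; 0 0 0.63 -0.88 -0.05 0 50; 0 0 0.63 -0.88 0.01 0 50; 0 0 0.63 -0.88 0.07 0 50")

```text
t: 1.1
tcp_pos: [0.4708, 0.2763, 0.2352]
tool_rot: [[-0.45, 0.893, -0.0], [0.893, 0.45, -0.0], [-0.0, -0.0, -1.0]]
force: [0.8, 0.8, 0.0]
finger_gap: 0.585
gripper_force: 0.0
```

```bash
python3 - <<'E'
from h import *
from rig import manip
s=manip.get_state(); p,R=pose(dz=.065); print(s["t"],s["tcp_pos"],s["finger_gap"])
show(rows(s["tcp_pos"],s["tool_rot"],p,R,5))
E
```

```text
1.1 [0.47081295 0.27631441 0.23516941] 0.5846997726223133
-0.00 0.00 0.61 -0.86 0.14 -0.01; -0.00 0.00 0.61 -0.85 0.19 -0.01; -0.00 0.00 0.61 -0.83 0.24 -0.01; -0.00 0.00 0.61 -0.82 0.30 -0.01; -0.00 0.00 0.61 -0.80 0.35 -0.01
```

servo_tool(moves="0 0 0.61 -0.86 0.14 0 50; 0 0 0.61 -0.85 0.19 0 50; 0 0 0.61 -0.83 0.24 0 50; 0 0 0.61 -0.82 0.3 0 50; 0 0 0.61 -0.8 0.35 0 50")

```text
t: 1.6
tcp_pos: [0.573, 0.1354, 0.2351]
tool_rot: [[-0.147, 0.989, -0.0], [0.989, 0.147, -0.0], [-0.0, -0.0, -1.0]]
force: [1.2, 1.0, -0.5]
finger_gap: 0.587
gripper_force: 0.0
```

servo_tool(moves="0 0 0 0 0 0 50; 0 0 0 0 0 0 50")

```text
t: 1.8
tcp_pos: [0.5724, 0.1361, 0.2349]
tool_rot: [[-0.148, 0.989, -0.001], [0.989, 0.148, -0.0], [-0.0, -0.001, -1.0]]
force: [-1.0, 1.2, -0.1]
finger_gap: 0.584
gripper_force: 0.0
```

```bash
python3 - <<'E'
from h import *
from rig import manip
import cv2
s=manip.get_state(); p,R=pose(dz=.0)
show(rows(s["tcp_pos"],s["tool_rot"],p,R,5))
a=manip.snapshot("scene")["img"][90:250,310:470,::-1]; b=manip.snapshot("top")["img"][180:340,150:310,::-1]
cv2.imwrite("pics/d1.png",cv2.resize(np.hstack([a,np.clip(b*1.8,0,255).astype(np.uint8)]),None,fx=2.5,fy=2.5,interpolation=2))
E
```

```text
-0.00 0.00 0.00 -0.00 -0.00 0.32; -0.00 0.00 0.00 -0.00 -0.00 0.32; -0.00 0.00 0.00 -0.00 -0.00 0.32; -0.00 0.00 0.00 -0.00 -0.00 0.32; -0.00 0.00 0.00 -0.00 -0.00 0.32
```

View pics/d1.png

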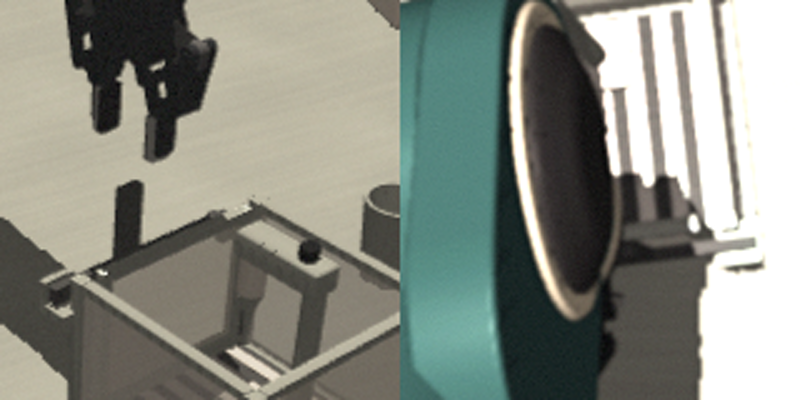

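In the scene crop the two fingertips, at (105,130) and (158,158), straddle the tab, whose top is at (130,183). I'll descend and close.

servo_tool(moves="0 0 0 0 0 0.32 50; 0 0 0 0 0 0.32 50; 0 0 0 0 0 0.32 50; 0 0 0 0 0 0.32 50; 0 0 0 0 0 0.32 50")

```text
t: 2.4
tcp_pos: [0.5722, 0.1366, 0.1699]
tool_rot: [[-0.149, 0.989, -0.001], [0.989, 0.149, -0.0], [-0.0, -0.001, -1.0]]
force: [-0.2, 1.3, 0.2]
finger_gap: 0.59
gripper_force: 0.0
```

servo_tool(moves="0 0 0 0 0 0 30; 0 0 0 0 0 0 20; 0 0 0 0 0 0 14; 0 0 0 0 0 0 14")

```text
t: 2.8
tcp_pos: [0.5728, 0.1366, 0.1719]
tool_rot: [[-0.149, 0.989, 0.001], [0.989, 0.149, 0.0], [0.0, 0.001, -1.0]]
force: [0.3, 0.4, 1.4]
finger_gap: 0.163
gripper_force: 0.2
```

servo_tool(moves="0 0 0 0 0 0 4; 0 0 0 0 0 0 4; 0 0 0 0 0 0 4; 0 0 0 0 0 0 4; 0 0 0 0 0 0 4", grip_force=40)

```text
t: 3.3
tcp_pos: [0.5732, 0.1367, 0.172]
tool_rot: [[-0.149, 0.989, 0.002], [0.989, 0.149, 0.001], [0.0, 0.002, -1.0]]
force: [5.7, 1.3, 1.6]
finger_gap: 0.108
gripper_force: 40.9
```

```bash
python3 - <<'E'
from h import *
from rig import manip
s=manip.get_state(); print(s["tcp_pos"],s["force"],s["torque"],s["finger_gap"]*85.4,s["gripper_force"])
p0,R0=s["tcp_pos"],s["tool_rot"]
a=pose(0); out=[]; prev=a
for t in np.linspace(0,.22,6)[1:]:
    n=pose(t); out+=rows(*prev,*n,1); prev=n
show(out)
E
```

```text
[0.57324066 0.13672776 0.17200558] [5.655666   1.29274099 1.55588017] [ 0.14600648 -0.820957   -0.33545988] 9.228229920469756 40.89596629142761
0.00 -0.42 -0.00 0.04 -0.00 -0.11; -0.00 -0.42 -0.00 0.04 0.00 -0.11; 0.00 -0.42 0.00 0.04 -0.00 -0.11; 0.00 -0.42 0.00 0.04 -0.00 -0.11; 0.00 -0.42 -0.00 0.04 0.00 -0.11
```

servo_tool(moves="0 -0.42 0 0.04 0 -0.11 4; 0 -0.42 0 0.04 0 -0.11 4; 0 -0.42 0 0.04 0 -0.11 4; 0 -0.42 0 0.04 0 -0.11 4; 0 -0.42 0 0.04 0 -0.11 4")

```text
t: 3.8
tcp_pos: [0.5713, 0.1471, 0.1929]
tool_rot: [[-0.146, 0.989, 0.034], [0.965, 0.149, -0.216], [-0.219, 0.001, -0.976]]
force: [5.4, 5.3, -6.6]
finger_gap: 0.112
gripper_force: 42.1
```

servo_tool(moves="0 0 0 0 0 0 4; 0 0 0 0 0 0 4")

```text
t: 4.0
tcp_pos: [0.5713, 0.147, 0.1926]
tool_rot: [[-0.146, 0.989, 0.034], [0.965, 0.15, -0.215], [-0.218, 0.001, -0.976]]
force: [5.6, 2.6, -4.6]
finger_gap: 0.11
gripper_force: 42.6
```

```bash
python3 - <<'E'
from h import *
from rig import manip
import cv2
s=manip.get_state(); print(s["tcp_pos"],s["tool_rot"].round(3).tolist(),pose(.22)[0],s["force"],s["torque"],s["finger_gap"]*85.4,s["gripper_force"])
a=manip.snapshot("scene")["img"][90:250,310:470,::-1]
cv2.imwrite("pics/d2.png",cv2.resize(a,None,fx=3.5,fy=3.5,interpolation=2))
out=[]; prev=pose(.22)
for t in np.linspace(0,1.3,21)[1:]:
    n=pose(.22,t); out+=rows(*prev,*n,1); prev=n
show(out[:5]); show(out[-3:])
E
```

```text
[0.57126363 0.14704693 0.19263988] [[-0.146, 0.989, 0.034], [0.965, 0.15, -0.215], [-0.218, 0.001, -0.976]] [0.57087931 0.14555027 0.19224804] [ 5.59711217  2.55265774 -4.62908491] [ 0.94481002 -0.7990272  -0.28524711] 9.375609492484562 42.60297238826752
0.14 -0.00 0.61 0.03 -0.18 -0.01; 0.14 0.00 0.61 0.03 -0.18 -0.01; 0.14 0.00 0.61 0.03 -0.18 -0.01; 0.14 0.00 0.61 0.03 -0.18 -0.01; 0.14 0.00 0.61 0.03 -0.18 -0.01
0.14 -0.00 0.61 0.03 -0.18 -0.01; 0.14 0.00 0.61 0.03 -0.18 -0.01; 0.14 -0.00 0.61 0.03 -0.18 -0.01
```

View pics/d2.png

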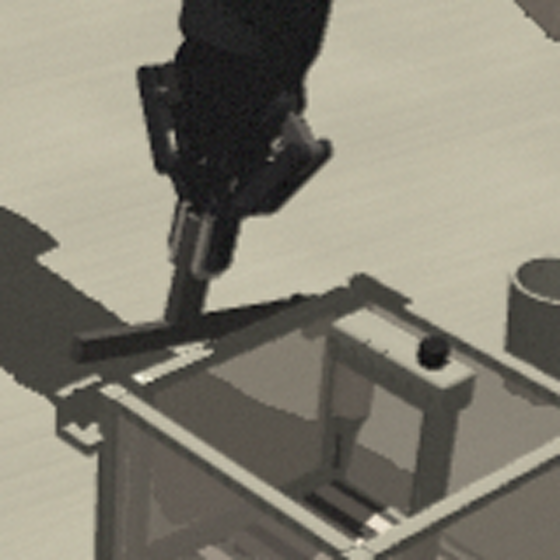

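The bar's free end, at (80,348), is well above the catch at (75,410), and the gate is still shut. Now I'll swing it.

servo_tool(moves="0.14 0 0.61 0.03 -0.18 -0.01 4; 0.14 0 0.61 0.03 -0.18 -0.01 4; 0.14 0 0.61 0.03 -0.18 -0.01 4; 0.14 0 0.61 0.03 -0.18 -0.01 4; 0.14 0 0.61 0.03 -0.18 -0.01 4")

```text
t: 4.55
tcp_pos: [0.535, 0.1532, 0.1929]
tool_rot: [[0.174, 0.984, -0.04], [0.961, -0.179, -0.213], [-0.217, -0.001, -0.976]]
force: [9.2, 8.8, -12.2]
finger_gap: 0.107
gripper_force: 41.4
```

```bash
python3 - <<'E'
from h import *
from rig import manip
s=manip.get_state(); print(s["tcp_pos"],pose(.22,.325)[0],s["force"],s["torque"],s["finger_gap"]*85.4)
print((s["tool_rot"]-pose(.22,.325)[1]).round(3).tolist())
show(rows(s["tcp_pos"],s["tool_rot"],*pose(.22,.65),5))
E
```

```text
[0.53502684 0.15319578 0.19287424] [0.53450204 0.15096354 0.19224804] [  9.22187653   8.81395612 -12.23796526] [ 2.29331196 -1.7244974  -0.20793053] 9.105744410173662
[[0.002, -0.0, -0.001], [0.0, -0.002, 0.002], [0.002, -0.001, -0.0]]
0.13 -0.00 0.60 0.04 -0.18 -0.01; 0.13 -0.00 0.60 0.03 -0.18 -0.00; 0.13 -0.00 0.60 0.02 -0.18 -0.00; 0.13 -0.00 0.60 0.01 -0.18 0.00; 0.13 -0.00 0.60 -0.00 -0.18 0.00
```

servo_tool(moves="0.14 0 0.61 0.03 -0.18 0 4; 0.14 0 0.61 0.03 -0.18 0 4; 0.14 0 0.61 0.03 -0.18 0 4; 0.14 0 0.61 0.03 -0.18 0 4; 0.14 0 0.61 0.03 -0.18 0 4")

```text
t: 5.05
tcp_pos: [0.5032, 0.1696, 0.1921]
tool_rot: [[0.474, 0.874, -0.107], [0.853, -0.486, -0.188], [-0.217, -0.002, -0.976]]
force: [8.1, 6.1, -5.2]
finger_gap: 0.113
gripper_force: 40.9
```

```bash
python3 - <<'E'
from h import *
from rig import manip
s=manip.get_state(); print(s["tcp_pos"],pose(.22,.65)[0],s["force"],s["torque"],s["finger_gap"]*85.4)
print((s["tool_rot"]-pose(.22,.65)[1]).round(3).tolist())
show(rows(s["tcp_pos"],s["tool_rot"],*pose(.22,.975),5))
E
```

```text
[0.50318854 0.16955725 0.19210864] [0.5017576  0.167709   0.19224804] [ 8.07776068  6.110294   -5.24410357] [ 1.87291709 -2.18972768 -0.02787064] 9.69033571090234
[[0.004, -0.002, -0.002], [-0.002, -0.004, 0.003], [0.002, -0.002, -0.0]]
0.13 -0.00 0.60 0.04 -0.18 -0.01; 0.13 -0.00 0.60 0.03 -0.18 -0.01; 0.13 -0.00 0.60 0.02 -0.18 -0.00; 0.13 -0.00 0.60 0.01 -0.18 -0.00; 0.13 -0.00 0.60 -0.01 -0.18 0.00
```

servo_tool(moves="0.14 0 0.61 0.03 -0.18 0 4; 0.14 0 0.61 0.03 -0.18 0 4; 0.14 0 0.61 0.03 -0.18 0 4; 0.14 0 0.61 0.03 -0.18 0 4; 0.14 0 0.61 0.03 -0.18 0 4")

```text
t: 5.55
tcp_pos: [0.4778, 0.195, 0.1912]
tool_rot: [[0.723, 0.671, -0.165], [0.655, -0.742, -0.143], [-0.218, -0.004, -0.976]]
force: [3.4, 0.3, -0.9]
finger_gap: 0.112
gripper_force: 41.3
```

servo_tool(moves="0.14 0 0.61 0.03 -0.18 0 4; 0.14 0 0.61 0.03 -0.18 0 4; 0.14 0 0.61 0.03 -0.18 0 4; 0.14 0 0.61 0.03 -0.18 0 4; 0.14 0 0.61 0.03 -0.18 0 4")

```text
t: 6.05
tcp_pos: [0.4616, 0.2276, 0.1901]
tool_rot: [[0.895, 0.396, -0.206], [0.388, -0.918, -0.082], [-0.222, -0.006, -0.975]]
force: [-1.7, 0.1, 4.6]
finger_gap: 0.113
gripper_force: 41.7
```

servo_tool(moves="0 0 0 0 0 0 4; 0 0 0 0 0 0 4")

```text
t: 6.25
tcp_pos: [0.4616, 0.2275, 0.1901]
tool_rot: [[0.894, 0.399, -0.206], [0.39, -0.917, -0.083], [-0.222, -0.006, -0.975]]
force: [-2.1, 0.9, 5.8]
finger_gap: 0.111
gripper_force: 41.7
```

```bash
python3 - <<'E'
from h import *
from rig import manip
s=manip.get_state(); print(s["tcp_pos"],pose(.22,1.3)[0],s["force"],s["torque"],s["finger_gap"]*85.4)
print((s["tool_rot"]-pose(.22,1.3)[1]).round(3).tolist())
show(rows(*pose(.22,1.3),*pose(0.01,1.3),5))
show(rows(s["tcp_pos"],s["tool_rot"],*pose(0.01,1.3),5))
E
```

```text
[0.46155302 0.22746569 0.19005101] [0.46014109 0.22718072 0.19224804] [-2.05774466  0.85040455  5.78889939] [-0.00256669 -0.01260104  0.01137538] 9.506284807585867
[[0.002, -0.007, -0.006], [-0.006, -0.003, 0.005], [-0.004, -0.006, 0.001]]
-0.00 0.40 -0.00 -0.03 0.00 0.11; -0.00 0.40 -0.00 -0.03 -0.00 0.11; 0.00 0.40 -0.00 -0.04 0.00 0.11; 0.00 0.40 0.00 -0.04 -0.00 0.10; 0.00 0.40 -0.00 -0.04 0.00 0.10
-0.01 0.41 -0.01 -0.04 -0.00 0.10; -0.01 0.41 -0.01 -0.04 -0.00 0.10; -0.01 0.41 -0.01 -0.04 -0.00 0.10; -0.01 0.41 -0.01 -0.05 -0.00 0.09; -0.01 0.41 -0.01 -0.05 -0.00 0.09
```

Gate at about 1.3 rad, forces small. I'll lower the bar and release it slowly.

servo_tool(moves="0 0.4 0 -0.04 0 0.1 4; 0 0.4 0 -0.04 0 0.1 4; 0 0.4 0 -0.04 0 0.1 4; 0 0.4 0 -0.04 0 0.1 4; 0 0.4 0 -0.04 0 0.09 4")

```text
t: 6.75
tcp_pos: [0.4535, 0.2236, 0.1717]
tool_rot: [[0.917, 0.399, -0.01], [0.399, -0.917, 0.001], [-0.008, -0.005, -1.0]]
force: [22.8, 7.2, 1.9]
finger_gap: 0.109
gripper_force: 41.9
```

servo_tool(moves="0 0 0 0 0 0 10; 0 0 0 0 0 0 12; 0 0 0 0 0 0 16; 0 0 0 0 0 0 22; 0 0 0 0 0 0 30")

```text
t: 7.25
tcp_pos: [0.4517, 0.2229, 0.1713]
tool_rot: [[0.917, 0.398, -0.016], [0.398, -0.917, -0.001], [-0.015, -0.005, -1.0]]
force: [-0.3, 0.4, -0.3]
finger_gap: 0.354
gripper_force: 0.0
```

servo_tool(moves="0 0 0 0 0 0 34; 0 0 0 0 0 0 34; 0 0 0 0 0 -0.1 34; 0 0 0 0 0 -0.3 34; 0 0 0 0 0 -0.5 34")

```text
t: 7.75
tcp_pos: [0.452, 0.2227, 0.2078]
tool_rot: [[0.917, 0.398, -0.017], [0.398, -0.917, -0.002], [-0.016, -0.005, -1.0]]
force: [0.1, -0.1, -0.6]
finger_gap: 0.396
gripper_force: 0.0
```

servo_tool(moves="0 0 0 0 0 -0.6 34; 0 0 0 0 0 -0.8 34; 0 0 0 0 0 -0.8 34; 0 0 0 0 0 -0.8 34; 0 0 0 0 0 0 34")

```text
t: 8.25
tcp_pos: [0.4556, 0.2234, 0.3319]
tool_rot: [[0.917, 0.398, -0.011], [0.398, -0.917, 0.003], [-0.009, -0.007, -1.0]]
force: [0.1, -0.2, -0.2]
finger_gap: 0.397
gripper_force: 0.0
```

servo_tool(moves="0 0 0 -0.9 0 0 34; 0 0 0 -0.9 0 0 34; 0 0 0 -0.9 0 0 34; 0 0 0 -0.9 0 0 34; 0 0 0 0 0 0 34")

```text
t: 8.75
tcp_pos: [0.3197, 0.1644, 0.33]
tool_rot: [[0.917, 0.399, -0.016], [0.399, -0.917, 0.002], [-0.014, -0.008, -1.0]]
force: [1.1, 0.4, 0.5]
finger_gap: 0.401
gripper_force: 0.0
```

```bash
python3 - <<'E'
from rig import manip
import cv2,numpy as np
a=manip.snapshot("scene")["img"][110:380,110:510,::-1]; b=manip.snapshot("top")["img"][140:380,100:420,::-1]
cv2.imwrite("pics/e1.png",cv2.resize(a,None,fx=2,fy=2,interpolation=2))
cv2.imwrite("pics/e2.png",cv2.resize(np.clip(b*1.8,0,255).astype(np.uint8),None,fx=2.4,fy=2.4,interpolation=2))
s=manip.get_state(); print(s["t"],s["force"])
E
```

```text
8.85 [-0.73999525  0.42749275  0.62760857]
```

View pics/e1.png

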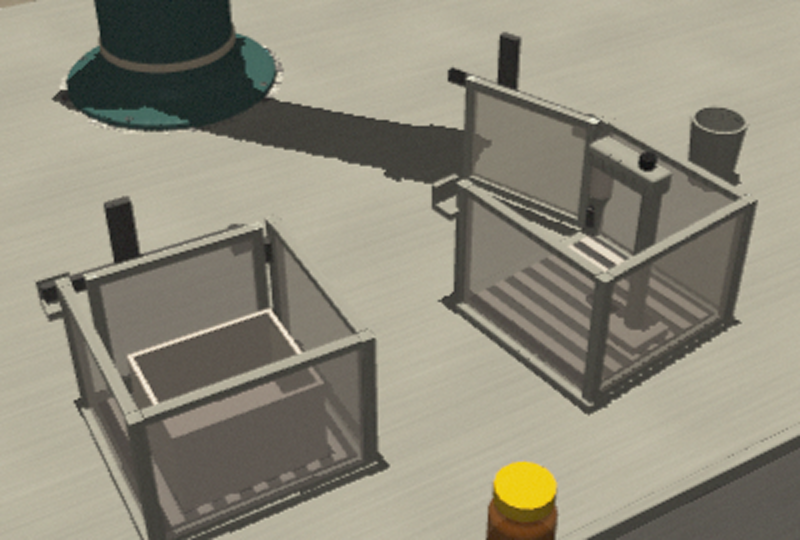

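View pics/e2.png

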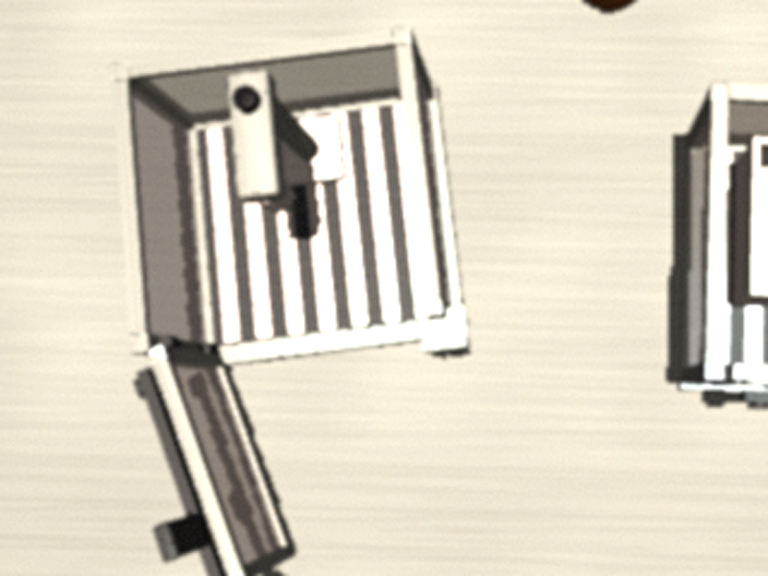

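The top view shows the gate open by about 75° (hinge at (155,350), running to (235,575)). In the scene view its bar is level and the tab upright, the arm is clear, and the tub guard's bar is still in its catch at (50,292). I'll hand in the job.

```bash
python3 -c "
from rig import manip
print(manip.job_done())"
```

```text
the job is handed in; nothing more can be done
None
```

The nozzle guard's gate stands open by about 75 degrees with its latch bar back level, the tub guard is still latched, and the arm is clear; I handed the job in at about 9 s, and no verdict came back.

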